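# Open the push-and-turn cap of a bench solvent bottle

### The arm

A 7-joint arm with a two-finger parallel gripper is mounted at the origin on the work surface. World frame = base frame: x ahead of the robot, y to its left, z up, the work surface at z = 0. Lengths are in m, angles in rad, forces in N, time in s.
With the tool pointing down it reaches from about 0.4 to 0.85 m from the base axis. Payload 4.5 kg.
Tool frame: the origin (TCP) lies midway between the tips of the shut fingers; the grasp point (between the pads) lies 19 mm behind it; z points along the fingers, y is the direction in which the jaws open and shut (so a half turn about z gives the same grasp; the last joint's range is limited). The gripper opens to 88 mm and grips with 3 to 60 N. Pads are 18 mm wide; open, the fingers measure 123 mm over their backs; the gripper's body (75 mm by 187 mm) begins 45 mm behind the grasp point.
Start: joints at [-1.249, 0.689, -0.195, 1.565, 0.157, 0.902, -0.215], TCP at [0.177, 0.599, 0.239] pointing down, gripper open.
Joint ranges: [-3.01, 3.01], [-0.46, 2.08], [-1.47, 1.51], [0.13, 2.56], [-1, 4.14], [0.04, 2.09], [-2.66, 2.66]. Speed limits (rad/s): [2.57, 2.57, 3.14, 3.14, 3.14, 3.14, 3.14].

### API

Orientations are given as a unit quaternion [x, y, z, w].
In Python, from plant import get_state, snapshot, finish_job, regions_of gives the robot as it stands.
- The arm moves only by the tool send_rows, never from a script. Its argument "series" is a list of rows, each an object of numbers: "grip": the opening, from 0 (shut) to 1 (fully open); "dx", "dy", "dz": the shift along the tool's x, y, z in mm; "turn": the turn about the tool's z in rad. A call has 1 to 20 rows; each row shifts and turns the commanded pose from where the row before left it, along the tool's axes as they then stand; what a row does not reach is not made up. A row lasts 1/10 s, in which the tool goes at most 50 mm and 8.59 degrees, less where a joint would pass 70% of its speed; a pose out of reach is approached as far as the arm can. A call is refused whole if a number of a shift passes 50 or a number of a turn 0.15, either way. A call with a gripper value outside its range is refused whole. The fingers move at their own pace and stop on an object; "force" is the grip in N (left out, the last holds). Time passes only in rows, so rows that do not move let the fingers close. It gives the time, the measured TCP pose, the force and the opening at its end, in the units of the state.
- get_state(): the state, without advancing time (a new reading comes with each control period).
- snapshot(name): name is "scene" or "top" or "wrist"; returns a dict with "img" (480x640x3 uint8, red, green, blue), "depth" (480x640 float32, m along the optical axis (not along the pixel's ray), 0 where there is no reading), "fov_y" (degrees; the focal length in pixels is half the picture's height over the tangent of half this angle, whatever the lens; pixels are square), "cx", "cy" (the principal point, pixels), "R" (3x3) and "t" (3): a world point X has camera coordinates R X + t. Camera axes: x right, y down, z forward; pixel columns grow to the right and rows downward; lengths in m; the calibration is good to about 2 mm. A picture is of the moment at which its call begins.
- finish_job(): hands the job in, once; it reports no verdict.
Trained networks look in a picture, given as the dict that the camera call returned (one of the last four; its "shot" number tells which), for a name from the list of things; names that differ only in an ending like _2 or _b are one class to them, and where a whole thing is asked for, a point or a joint stands for the part that bears it (a point fixed in the world has none). Each returns a list of dicts, best first, with "score" (0 to 1); they miss things now and then, are a little off and sometimes report something else, mostly with a low value. They report only what shows in the picture. A call takes as long as a camera call. They do not tell look-alikes from the thing itself.
- regions_of(picture, target): "pixels" (480x640 bool, what is visible of it) and "extent" ([left, top, right, bottom] in pixels, round what is visible of it).
The state is a dict: "clock": time; "q": joint angles; "qd": joint speeds; "joint_torque": joint torques, N m; "tool_pos": TCP position; "eef_rot": TCP orientation; "contact_force": force on the tool from outside, world axes, zero at the start; "moment": the same for the moment, N m; "opening": opening from 0.0 (shut) to 1.0 (fully open).
Only numpy, scipy, OpenCV 4.12 (cv2) and the standard library are available. Lean on these libraries where they do the work, as an engineer would, in place of code of your own. Each camera call takes 0.05 s, during which the arm holds its last target.

### The job

Take the child-resistant cap off the solvent bottle: push it slowly straight down against its spring until you feel it bottom, and keep leaning on it with about 20 N (at least 15, never over 30 N on the bottle) while you turn it anticlockwise seen from above by about a fifth of a turn, then lift it straight off. Set the cap down gently, open side down, inside the shallow steel tray and let go of it; leave the spool, the jar, the cup and the circuit board where they are.

Things in the scene. Friction and masses are not known exactly. Their poses are not given: they have to be found in the camera images.
- cap_mid (a point): centre (half-way up) of the loose eight-sided grey cap, 43 mm across its flats, 42 mm high, 32 to 63 g, closed on top, open below; +z up, flats face its x axis and every 45 degrees from it. At rest its top is 162 mm above the bench. Two lugs on the neck lock it: unpressed it turns only a few degrees and lifts 1 to 9 mm before it is held. Inside it is 1.5 mm loose on the neck
- cap_under (a point): centre of the cap's open underside. The cap rests on a sprung plug in the neck: pushing it down takes 8 N at once and 0.3 N more per mm. Its locking notches come free of the lugs 3 to 11 mm down (differs by bottle, cannot be seen); a solid stop comes 1.5 mm lower, a steep rise of force above the spring's 9 to 12 N; come to it at 5 mm/s or less. Over 30 N on the bottle, pushing or sideways, is too much
- bottle_top (a point): point on the fixed bottle's axis, 120 mm above the bench, where the resting cap's underside lies; z up, x in line with the cap's x while locked (within 3 degrees). With the cap held at its solid stop (17 to 24 N in all) it turns anticlockwise seen from above; 60 to 110 degrees round, the lugs stand in wide gaps and it lifts straight off (clear after 40 mm). Clockwise is blocked
- bottle_foot (a point): centre of the underside of the white bottle, on the bench: 68 mm wide, shoulder 104 mm high, set in an 88 mm square black holder 42 mm high screwed to the bench; it does not move
- tray: fixed shallow open steel tray, 150 mm (its x) by 120 mm (its y) outside, 12 mm high, walls and floor 3 mm thick; origin at the centre of its underside
- spool: bystander: loose spool of solder wire, 52 mm wide, 40 mm high, origin under its centre
- flux: bystander: loose small jar with black cap, 36 mm wide, 70 mm high, origin under its centre
- cup: bystander: loose steel cup, 64 mm wide, 50 mm high, origin under its centre
- board: bystander: loose green circuit board lying flat, 100 by 70 by 6 mm, origin under its centre
Not all that is in view belongs to the job. Leave any green look-alike of the part that bears cap_mid alone.

How it is judged:
On the way, in this order (a step that is already met when the one before it is completed fails the run):
1. the cap is pressed home on the bottle with at least 14 N, at least 2.5 mm down (z of cap_mid in the frame of bottle_top below 0.0185 m and horizontal distance between cap_mid and bottle_top below 0.006 m and contact force between cap and bottle above 14 N), for 0.15 s.
2. the cap, still on the neck, has been turned at least 50 degrees (angle between the x axis of cap_mid and the x axis of bottle_top, either way round above 0.87 rad and z of cap_mid in the frame of bottle_top below 0.028 m and horizontal distance between cap_mid and bottle_top below 0.006 m), for 0.05 s.
3. the cap is lifted clear of the neck (z of cap_mid in the frame of bottle_top above 0.063 m), for 0.1 s.
At the end, for the whole second after the job is handed in: the cap stands at rest, open side down and level (within 0.1 rad), flat on the floor of the steel tray (its centre within 55 mm along and 40 mm across of the tray's middle, 21 to 27 mm above its underside), and is let go (x of cap_mid in the frame of tray between -0.055 and 0.055 m and y of cap_mid in the frame of tray between -0.04 and 0.04 m and z of cap_mid in the frame of tray between 0.021 and 0.027 m and angle between cap_mid's own z axis and vertical below 0.1 rad and linear speed of cap below 0.02 m/s and contact force between the fingers and cap below 0.1 N); the robot touches nothing.
It fails at once if the cap is forced against the bottle with more than 30 N (contact force between cap and bottle above 30 N).
It fails at once if the cap is dropped (falls free faster than 0.7 m/s, about 25 mm) (linear speed of cap above 0.7 m/s and contact force between the fingers and cap below 0.05 N).
It fails at once if a bystander is moved more than 20 mm (distance of any of spool, flux, cup, board from where it was at the start of the episode above 0.02 m).
It also fails if it takes over 67 s, if anything falls off the work surface, if the arm or the gripper's body presses on something with over 40 N, if the wrist force passes 120 N, or if a joint passes its speed limit or range.

## Working session

There is one attempt and no reset: what is moved stays moved. The work goes in short steps, Python scripts to look and compute and a tool call to move; the robot and the scene stay as the last step left them, time stands still between calls to the robot, and variables do not carry over. Pictures are saved under pics/ and viewed, and the job is handed in when it is done.

Besides the shell and the picture viewer there is one more tool, called as name(argument=value, ...) on one line, values as JSON. send_rows: Moves the arm, as the interface text tells. Its arguments: {"type":"object","properties":{"series":{"type":"array","items":{"type":"object","properties":{"grip":{"type":"number"},"dx":{"type":"number"},"dy":{"type":"number"},"dz":{"type":"number"},"turn":{"type":"number"}}}},"force":{"type":"number"}},"required":["series"]}

```bash
mkdir -p pics; ls
cat > h.py <<'E'
import numpy as np,cv2,pickle
from plant import get_state,snapshot,finish_job,regions_of
def f(s): return 240/np.tan(np.radians(s["fov_y"])/2)
def world(s,u,v,d=None):
    if d is None: d=s["depth"][int(v),int(u)]
    F=f(s); c=np.array([(u-s["cx"])/F*d,(v-s["cy"])/F*d,d]); return np.array(s["R"]).T@(c-np.array(s["t"]))
def cloud(s,m):
    v,u=np.nonzero(m&(s["depth"]>0)); d=s["depth"][v,u]; F=f(s)
    c=np.stack([(u-s["cx"])/F*d,(v-s["cy"])/F*d,d],1); return (c-np.array(s["t"]))@np.array(s["R"])
def save(s,n): cv2.imwrite("pics/"+n,s["img"][:,:,::-1])
E
python3 - <<'E'
from h import *
s=get_state(); print({k:np.round(v,3) for k,v in s.items()})
for n in("scene","top"):
    p=snapshot(n); save(p,n+"1.png"); print(n,p["fov_y"],np.round(p["R"],2).tolist(),np.round(p["t"],3))
    for t in("cap_mid","bottle_foot","tray","spool","flux","cup","board"):
        for r in regions_of(p,t)[:3]:
            c=cloud(p,r["pixels"]); print(t,round(r["score"],2),r["extent"],np.round(np.median(c,0),3),np.round(np.percentile(c,[2,98],0),3).tolist() if len(c) else 0)
E
```

```text
pics
{'clock': np.float64(0.0), 'q': array([-1.249,  0.69 , -0.195,  1.566,  0.157,  0.903, -0.215]), 'qd': array([ 0.002,  0.001, -0.002,  0.001, -0.001, -0.001,  0.001]), 'joint_torque': array([ 0.0000e+00, -5.2755e+01, -1.2670e+00, -1.5343e+01, -5.3000e-02,
        6.0000e-03,  0.0000e+00]), 'tool_pos': array([0.177, 0.599, 0.238]), 'eef_rot': array([ 0.143,  0.99 , -0.001, -0.   ]), 'contact_force': array([-0.197,  0.093,  0.38 ]), 'moment': array([ 0.037, -0.051,  0.01 ]), 'opening': np.float64(1.0)}
scene 52.0205077554149 [[0.82, 0.57, 0.0], [0.37, -0.53, -0.76], [-0.43, 0.63, -0.65]] [-0.419 -0.169  1.295]
cap_mid 0.69 [203.2, 358.4, 236.9, 392.6] [ 0.569 -0.366  0.039] [[0.544, -0.382, 0.003], [0.583, -0.343, 0.043]]
cap_mid 0.66 [249.4, 262.0, 280.1, 301.4] [ 0.571 -0.249  0.155] [[0.541, -0.262, 0.103], [0.585, -0.219, 0.162]]
bottle_foot 0.67 [238.2, 290.9, 302.7, 362.7] [ 0.583 -0.262  0.041] [[0.518, -0.296, 0.003], [0.618, -0.211, 0.102]]
tray 0.79 [324.4, 190.5, 403.6, 239.7] [0.519 0.173 0.001] [[0.439, 0.102, -0.002], [0.596, 0.239, 0.01]]
spool 0.83 [323.3, 234.7, 3
[... 1234 characters left out ...]
0.517 0.174 0.004] [[0.444, 0.11, -0.0], [0.592, 0.238, 0.013]]
spool 0.88 [289.1, 222.3, 310.8, 246.7] [0.543 0.007 0.04 ] [[0.52, -0.016, 0.002], [0.568, 0.031, 0.044]]
spool 0.22 [283.9, 277.7, 320.7, 336.7] [0.407 0.005 0.007] [[0.36, -0.029, 0.003], [0.455, 0.038, 0.011]]
flux 0.69 [227.6, 142.2, 250.7, 171.5] [0.69  0.117 0.068] [[0.677, 0.104, 0.012], [0.71, 0.135, 0.073]]
cup 0.88 [351.3, 130.0, 387.4, 166.3] [ 0.717 -0.121  0.014] [[0.68, -0.149, 0.0], [0.75, -0.09, 0.052]]
board 0.56 [281.5, 276.3, 323.4, 336.2] [0.407 0.004 0.007] [[0.36, -0.029, 0.001], [0.457, 0.04, 0.011]]
board 0.47 [231.4, 144.3, 248.8, 170.4] [0.689 0.118 0.068] [[0.677, 0.104, 0.002], [0.708, 0.137, 0.073]]
```

Run:
```python
from h import *
p=cv2.imread("pics/top1.png"); c=cv2.resize(p[120:300,380:540],None,fx=3.7,fy=3.3,interpolation=2)
cv2.imwrite("pics/top1crop.png",cv2.resize(p[130:280,385:535],(600,600),interpolation=2))
```

```text
(no output)
```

View pics/top1.png

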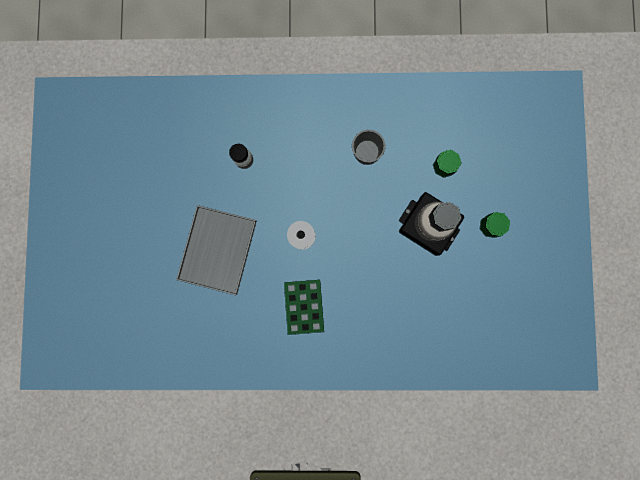

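View pics/scene1.png

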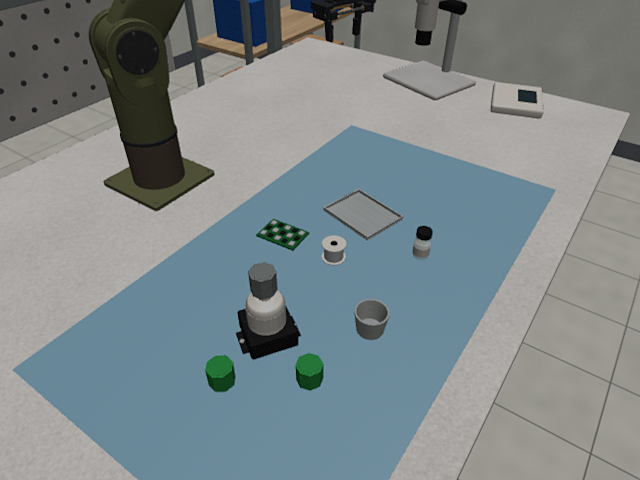

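```bash
sleep 1
```

```text
(no output)
```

View pics/top1crop.png

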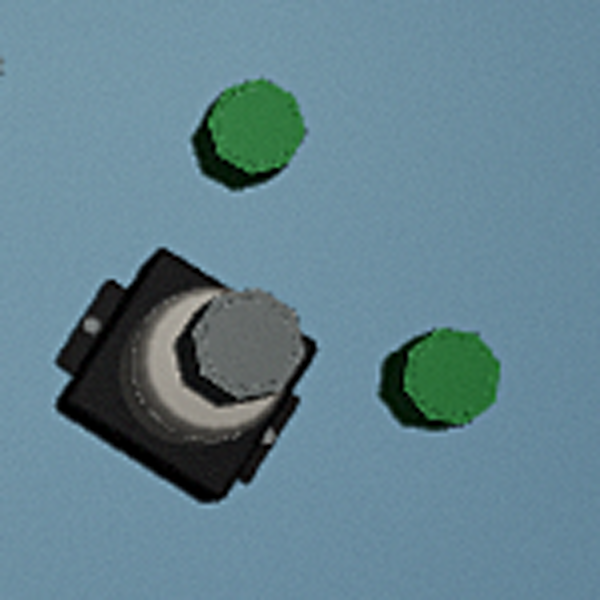

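The real cap is the grey one on the bottle at top px (447,215). The two green look-alikes are at (448,162) and (495,224). In the close crop the grey octagon sits on the white bottle in its black holder, so that is the one I'm using. Next I fit its pose.

```bash
cat >> h.py <<'E'
def octfit(P):  # P: Nx2 points on the top face
    h=cv2.convexHull((P*1000).astype(np.float32))[:,0]
    best=None
    for a in np.arange(0,45,0.5):
        w=[];c=[]
        A=[];b=[]
        for k in range(4):
            t=np.radians(a+45*k); n=np.array([np.cos(t),np.sin(t)]); q=h@n
            w.append(np.ptp(q)); A.append(n); b.append((q.max()+q.min())/2)
        m=sum(w)
        if best is None or m<best[0]: best=(m,a,w,np.linalg.lstsq(np.array(A),np.array(b),rcond=None)[0])
    return best
E
python3 - <<'E'
from h import *
for n,e in(("top",None),("scene",1)):
    p=snapshot(n)
    for r in regions_of(p,"cap_mid")[:2]:
        m=r["pixels"]; c=cloud(p,m); t=c[(c[:,2]>0.157)&(c[:,2]<.17)]
        if len(t)>50:
            print(n,len(t),np.median(t[:,2]),octfit(t[:,:2]),t.mean(0))
    if n=="top":
        for r in regions_of(p,"tray")[:1]:
            c=cloud(p,r["pixels"]); print(cv2.minAreaRect((c[:,:2]*1000).astype(np.float32)))
E
```

```text
((518.720703125, 176.0716552734375), (126.96185302734375, 153.41966247558594), 75.41082763671875)
scene 440 0.16063462899801217 (np.float64(174.8772038476351), np.float64(11.5), [np.float64(43.95068252036094), np.float64(42.33949454317174), np.float64(44.218459966470675), np.float64(44.368566817631745)], array([ 563.0769288 , -240.65469256])) [ 0.56441154 -0.24195046  0.16052851]
```

send_rows(series=[{"dx": -30,"dy": -17,"grip": 1},{"dx": -30,"dy": -17},{"dx": -30,"dy": -17},{"dx": -30,"dy": -17},{"dx": -30,"dy": -17},{"dx": -30,"dy": -17},{"dx": -30,"dy": -17},{"dx": -30,"dy": -17},{"dx": -30,"dy": -17},{"dx": -30,"dy": -17},{"dx": -30,"dy": -17},{"dx": -30,"dy": -17},{"dx": -30,"dy": -17},{"dx": -30,"dy": -17}])

```text
schema error: expected keys grip, dx, dy, dz, turn
```

```bash
cat >> h.py <<'E'
from scipy.spatial.transform import Rotation as Ro
def st():
    s=get_state(); R=Ro.from_quat(s["eef_rot"]).as_matrix()
    print("t",round(float(s["clock"]),2),"pos",np.round(s["tool_pos"],4),"yawx",round(float(np.degrees(np.arctan2(R[1,0],R[0,0]))),2),"tilt",round(float(np.degrees(np.arccos(-R[2,2]))),2),"q",np.round(s["q"],2),"F",np.round(s["contact_force"],2),"M",np.round(s["moment"],2),"op",round(float(s["opening"]),3)); return s,R
def to(target,s,R): print("tool delta mm",np.round(R.T@(np.array(target)-s["tool_pos"])*1000,1))
E
python3 - <<'E'
from h import *
s,R=st(); to([.563,-.2405,.24],s,R)
E
```

```text
t 1.05 pos [0.1774 0.5993 0.2387] yawx 163.51 tilt 0.0 q [-1.25  0.69 -0.19  1.57  0.16  0.9  -0.22] F [ 0.55  0.36 -0.54] M [-0.    0.   -0.04] op 1.001
tool delta mm [-608.1 -695.8   -1.3]
```

send_rows(series=[{"dx": -30,"dy": -17,"dz": 0,"turn": 0,"grip": 1},{"dx": -30,"dy": -17,"dz": 0,"turn": 0,"grip": 1},{"dx": -30,"dy": -17,"dz": 0,"turn": 0,"grip": 1},{"dx": -30,"dy": -17,"dz": 0,"turn": 0,"grip": 1},{"dx": -30,"dy": -17,"dz": 0,"turn": 0,"grip": 1},{"dx": -30,"dy": -17,"dz": 0,"turn": 0,"grip": 1},{"dx": -30,"dy": -17,"dz": 0,"turn": 0,"grip": 1},{"dx": -30,"dy": -17,"dz": 0,"turn": 0,"grip": 1},{"dx": -30,"dy": -17,"dz": 0,"turn": 0,"grip": 1},{"dx": -30,"dy": -17,"dz": 0,"turn": 0,"grip": 1},{"dx": -30,"dy": -17,"dz": 0,"turn": 0,"grip": 1},{"dx": -30,"dy": -17,"dz": 0,"turn": 0,"grip": 1},{"dx": -30,"dy": -17,"dz": 0,"turn": 0,"grip": 1},{"dx": -30,"dy": -17,"dz": 0,"turn": 0,"grip": 1}])

```text
clock: 2.45
tool_pos: [0.5135, 0.2508, 0.2388]
eef_rot: [0.143, 0.99, 0.0, 0.0]
contact_force: [0.7, 0.5, -0.5]
opening: 0.999
```

Run:
```python
from h import *
s,R=st(); to([.563,-.2405,.24],s,R)
```

```text
t 2.45 pos [0.5135 0.2508 0.2388] yawx 163.51 tilt 0.02 q [-0.39  0.62 -0.25  1.73  0.2   0.82  0.55] F [ 0.72  0.51 -0.51] M [-0.   -0.01  0.06] op 0.999
tool delta mm [-186.9 -457.1   -1.3]
```

send_rows(series=[{"dx": -14.4,"dy": -35.2,"dz": 0,"turn": 0,"grip": 1},{"dx": -14.4,"dy": -35.2,"dz": 0,"turn": 0,"grip": 1},{"dx": -14.4,"dy": -35.2,"dz": 0,"turn": 0,"grip": 1},{"dx": -14.4,"dy": -35.2,"dz": 0,"turn": 0,"grip": 1},{"dx": -14.4,"dy": -35.2,"dz": 0,"turn": 0,"grip": 1},{"dx": -14.4,"dy": -35.2,"dz": 0,"turn": 0,"grip": 1},{"dx": -14.4,"dy": -35.2,"dz": 0,"turn": 0,"grip": 1},{"dx": -14.4,"dy": -35.2,"dz": 0,"turn": 0,"grip": 1},{"dx": -14.4,"dy": -35.2,"dz": 0,"turn": 0,"grip": 1},{"dx": -14.4,"dy": -35.2,"dz": 0,"turn": 0,"grip": 1},{"dx": -14.4,"dy": -35.2,"dz": 0,"turn": 0,"grip": 1},{"dx": -14.4,"dy": -35.2,"dz": 0,"turn": 0,"grip": 1},{"dx": -14.4,"dy": -35.2,"dz": 0,"turn": 0,"grip": 1},{"dx": 0,"dy": 0,"dz": 0,"turn": 0,"grip": 1}])

```text
clock: 3.85
tool_pos: [0.5611, -0.248, 0.2383]
eef_rot: [0.148, 0.989, -0.003, 0.0]
contact_force: [-1.1, 0.4, 0.5]
opening: 1.002
```

send_rows(series=[{"dx": 0,"dy": 0,"dz": 0,"turn": 0.144,"grip": 1},{"dx": 0,"dy": 0,"dz": 0,"turn": 0.144,"grip": 1},{"dx": 0,"dy": 0,"dz": 0,"turn": 0.144,"grip": 1},{"dx": 0,"dy": 0,"dz": 0,"turn": 0.144,"grip": 1},{"dx": 0,"dy": 0,"dz": 0,"turn": 0.144,"grip": 1},{"dx": 0,"dy": 0,"dz": 0,"turn": 0.144,"grip": 1},{"dx": 0,"dy": 0,"dz": 0,"turn": 0.144,"grip": 1},{"dx": 0,"dy": 0,"dz": 0,"turn": 0.144,"grip": 1},{"dx": 0,"dy": 0,"dz": 0,"turn": 0.144,"grip": 1},{"dx": 0,"dy": 0,"dz": 0,"turn": 0.144,"grip": 1},{"dx": 0,"dy": 0,"dz": 0,"turn": 0.144,"grip": 1},{"dx": 0,"dy": 0,"dz": 0,"turn": 0.144,"grip": 1},{"dx": 0,"dy": 0,"dz": 0,"turn": 0.144,"grip": 1},{"dx": 0,"dy": 0,"dz": 0,"turn": 0,"grip": 1}])

```text
clock: 5.25
tool_pos: [0.5624, -0.239, 0.2386]
eef_rot: [0.882, 0.472, -0.0, -0.0]
contact_force: [0.5, 0.3, 0.5]
opening: 1.001
```

Run:
```python
from h import *
s,R=st(); to([.563,-.2405,.24],s,R)
p=snapshot("wrist"); save(p,"w1.png"); print(np.round(p["R"],2).tolist(),p["fov_y"])
v=np.ones((480,640),bool); c=cloud(p,v); m=(c[:,2]>.155)&(c[:,2]<.169)&(np.hypot(c[:,0]-.563,c[:,1]+.2405)<.035)
print("wrist",m.sum()); t=c[m]; print(np.median(t[:,2])); print(octfit(t[:,:2]))
```

```text
t 5.25 pos [ 0.5624 -0.239   0.2386] yawx 56.29 tilt 0.02 q [ 0.19  0.68  0.25  1.62 -0.21  0.86 -0.07] F [0.51 0.33 0.47] M [-0.06  0.15 -0.01] op 1.001
tool delta mm [-0.9  1.3 -1.4]
[[0.83, -0.56, -0.0], [-0.54, -0.8, 0.26], [-0.15, -0.22, -0.97]] 58.30084672534473
wrist 5135
0.1618267866453076
(np.float64(172.58304498850816), np.float64(10.5), [np.float64(43.40666295623879), np.float64(43.29213561197518), np.float64(43.11583515918403), np.float64(42.768411261110145)], array([ 562.82318098, -241.34266408]))
```

View pics/w1.png

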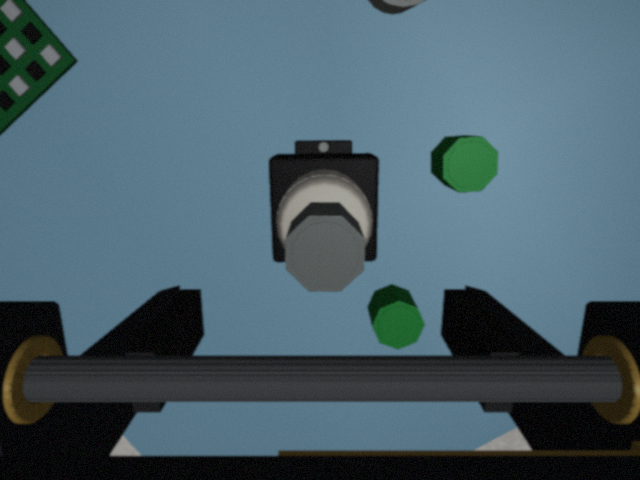

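send_rows(series=[{"dx": -1.7,"dy": 1.6,"dz": 0,"turn": 0.014,"grip": 1},{"dx": 0,"dy": 0,"dz": 20,"turn": 0,"grip": 1},{"dx": 0,"dy": 0,"dz": 20,"turn": 0,"grip": 1},{"dx": 0,"dy": 0,"dz": 20,"turn": 0,"grip": 1},{"dx": 0,"dy": 0,"dz": 20,"turn": 0,"grip": 1},{"dx": 0,"dy": 0,"dz": 10,"turn": 0,"grip": 1},{"dx": 0,"dy": 0,"dz": 10,"turn": 0,"grip": 1},{"dx": 0,"dy": 0,"dz": 10,"turn": 0,"grip": 1},{"dx": 0,"dy": 0,"dz": 0,"turn": 0,"grip": 1},{"dx": 0,"dy": 0,"dz": 0,"turn": 0,"grip": 1}])

```text
clock: 6.3
tool_pos: [0.5628, -0.2425, 0.129]
eef_rot: [0.885, 0.465, 0.0, 0.0]
contact_force: [-0.2, -1.1, 0.3]
opening: 1.001
```

Run:
```python
from h import *
s,R=st(); to([.5628,-.2413,.128],s,R)
p=snapshot("wrist"); save(p,"w2.png")
c=cloud(p,np.ones((480,640),bool)); m=(c[:,2]>.155)&(c[:,2]<.169)&(np.hypot(c[:,0]-.563,c[:,1]+.2405)<.028)
t=c[m]; print(m.sum(),np.median(t[:,2])); print(octfit(t[:,:2]))
```

```text
t 6.3 pos [ 0.5628 -0.2425  0.129 ] yawx 55.46 tilt 0.03 q [ 0.22  0.82  0.2   1.71 -0.25  0.63 -0.04] F [-0.17 -1.13  0.32] M [-0.07  0.14 -0.01] op 1.001
tool delta mm [ 0.9 -0.7  1. ]
10602 0.16168559710374225
(np.float64(174.28513883081104), np.float64(11.0), [np.float64(43.69041236169517), np.float64(44.32052638043841), np.float64(43.22359318470973), np.float64(43.05060690396772)], array([ 562.73777355, -241.37402125]))
```

View pics/w2.png

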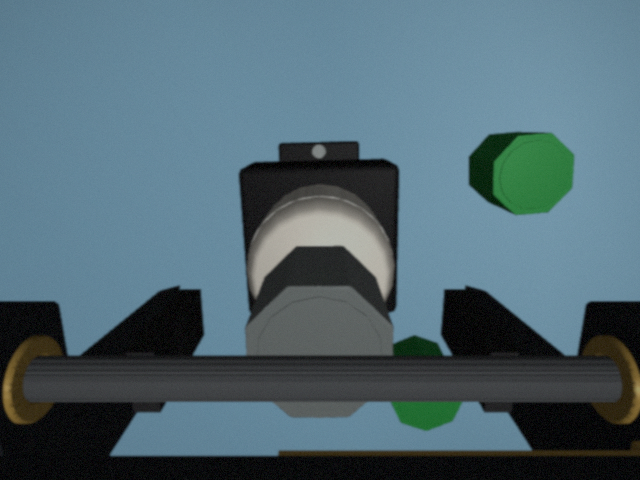

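send_rows(force=15, series=[{"dx": 0.9,"dy": -0.7,"dz": 0,"turn": 0,"grip": 1},{"dx": 0,"dy": 0,"dz": 0,"turn": 0,"grip": 0.7},{"dx": 0,"dy": 0,"dz": 0,"turn": 0,"grip": 0.56},{"dx": 0,"dy": 0,"dz": 0,"turn": 0,"grip": 0.4},{"dx": 0,"dy": 0,"dz": 0,"turn": 0,"grip": 0.3},{"dx": 0,"dy": 0,"dz": 0,"turn": 0,"grip": 0.3},{"dx": 0,"dy": 0,"dz": 0,"turn": 0,"grip": 0.3},{"dx": 0,"dy": 0,"dz": 0,"turn": 0,"grip": 0.3},{"dx": 0,"dy": 0,"dz": 0,"turn": 0,"grip": 0.3}])

```text
clock: 7.25
tool_pos: [0.5625, -0.2412, 0.1287]
eef_rot: [0.885, 0.465, 0.0, -0.0]
contact_force: [0.1, -0.2, -0.1]
opening: 0.491
```

Run:
```python
from h import *
s,R=st(); to([.5627,-.2414,.128],s,R)
```

```text
t 7.25 pos [ 0.5625 -0.2412  0.1287] yawx 55.45 tilt 0.0 q [ 0.22  0.82  0.2   1.71 -0.25  0.63 -0.04] F [ 0.08 -0.16 -0.11] M [-0.04  0.09 -0.03] op 0.491
tool delta mm [-0.1  0.3  0.7]
```

send_rows(force=60, series=[{"dx": 0,"dy": 0,"dz": 0,"turn": 0,"grip": 0.3},{"dx": 0,"dy": 0,"dz": 0,"turn": 0,"grip": 0.3},{"dx": 0,"dy": 0,"dz": 0,"turn": 0,"grip": 0.3},{"dx": 0,"dy": 0,"dz": 0.4,"turn": 0,"grip": 0.3},{"dx": 0,"dy": 0,"dz": 0.4,"turn": 0,"grip": 0.3},{"dx": 0,"dy": 0,"dz": 0.4,"turn": 0,"grip": 0.3},{"dx": 0,"dy": 0,"dz": 0.4,"turn": 0,"grip": 0.3},{"dx": 0,"dy": 0,"dz": 0.4,"turn": 0,"grip": 0.3}])

```text
clock: 8.05
tool_pos: [0.5627, -0.2413, 0.1277]
eef_rot: [0.885, 0.465, 0.0, 0.0]
contact_force: [-2.0, 1.6, 8.1]
opening: 0.486
```

Run:
```python
from h import *
st()
```

```text
t 8.05 pos [ 0.5627 -0.2413  0.1277] yawx 55.44 tilt 0.05 q [ 0.22  0.83  0.2   1.71 -0.25  0.63 -0.04] F [-2.    1.61  8.05] M [ 0.13  0.41 -0.02] op 0.486
```

send_rows(series=[{"dx": 0,"dy": 0,"dz": 0.4,"turn": 0,"grip": 0.3},{"dx": 0,"dy": 0,"dz": 0.4,"turn": 0,"grip": 0.3},{"dx": 0,"dy": 0,"dz": 0.4,"turn": 0,"grip": 0.3}])

```text
clock: 8.35
tool_pos: [0.5627, -0.2413, 0.1265]
eef_rot: [0.885, 0.465, 0.0, 0.0]
contact_force: [-2.0, 1.4, 8.1]
opening: 0.484
```

send_rows(series=[{"dx": 0,"dy": 0,"dz": 0.4,"turn": 0,"grip": 0.3},{"dx": 0,"dy": 0,"dz": 0.4,"turn": 0,"grip": 0.3}])

```text
clock: 8.55
tool_pos: [0.5627, -0.2413, 0.1258]
eef_rot: [0.885, 0.465, 0.0, 0.0]
contact_force: [-2.8, 1.6, 9.1]
opening: 0.483
```

send_rows(series=[{"dx": 0,"dy": 0,"dz": 0.4,"turn": 0,"grip": 0.3},{"dx": 0,"dy": 0,"dz": 0.4,"turn": 0,"grip": 0.3}])

```text
clock: 8.75
tool_pos: [0.5627, -0.2413, 0.125]
eef_rot: [0.885, 0.465, 0.0, 0.0]
contact_force: [-1.4, 0.2, 9.0]
opening: 0.482
```

send_rows(series=[{"dx": 0,"dy": 0,"dz": 0.4,"turn": 0,"grip": 0.3},{"dx": 0,"dy": 0,"dz": 0.4,"turn": 0,"grip": 0.3}])

```text
clock: 8.95
tool_pos: [0.5627, -0.2413, 0.1242]
eef_rot: [0.885, 0.465, 0.0, 0.0]
contact_force: [-1.9, 1.1, 9.1]
opening: 0.482
```

send_rows(series=[{"dx": 0,"dy": 0,"dz": 0.4,"turn": 0,"grip": 0.3},{"dx": 0,"dy": 0,"dz": 0.4,"turn": 0,"grip": 0.3}])

```text
clock: 9.15
tool_pos: [0.5627, -0.2413, 0.1235]
eef_rot: [0.885, 0.465, 0.0, 0.0]
contact_force: [-2.0, 1.0, 9.2]
opening: 0.477
```

send_rows(series=[{"dx": 0,"dy": 0,"dz": 0.4,"turn": 0,"grip": 0.3},{"dx": 0,"dy": 0,"dz": 0.4,"turn": 0,"grip": 0.3}])

```text
clock: 9.35
tool_pos: [0.5627, -0.2413, 0.1227]
eef_rot: [0.885, 0.465, 0.0, 0.0]
contact_force: [-2.7, 0.6, 8.7]
opening: 0.478
```

```bash
cat >> h.py <<'E'
def captop(lo=.14,hi=.17):
    p=snapshot("wrist"); s=get_state(); o=s["tool_pos"]
    c=cloud(p,np.ones((480,640),bool)); m=(c[:,2]>lo)&(c[:,2]<hi)&(np.hypot(c[:,0]-.563,c[:,1]+.2413)<.0175)
    t=c[m]; print(m.sum(),"top z",np.median(t[:,2]),np.std(t[:,2])); return p
E
python3 - <<'E'
from h import *
st(); p=captop(); save(p,"w3.png")
E
```

```text
t 9.35 pos [ 0.5627 -0.2413  0.1227] yawx 55.44 tilt 0.05 q [ 0.22  0.83  0.2   1.72 -0.25  0.62 -0.04] F [-2.67  0.56  8.66] M [0.19 0.52 0.03] op 0.478
5229 top z 0.15615173398495105 0.0005579574541301043
```

View pics/w3.png

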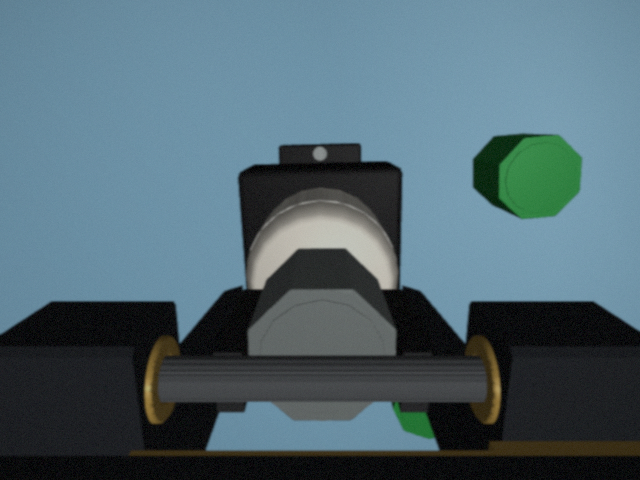

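The view shows the cap, at (320,350), held square between the fingers. It has gone down about 5.5 mm with the TCP and shows no real slip, so I'll keep pressing.

send_rows(series=[{"dx": 0,"dy": 0,"dz": 0.4,"turn": 0,"grip": 0.3},{"dx": 0,"dy": 0,"dz": 0.4,"turn": 0,"grip": 0.3}])

```text
clock: 9.6
tool_pos: [0.5627, -0.2413, 0.1219]
eef_rot: [0.885, 0.465, 0.0, 0.0]
contact_force: [-1.6, 1.4, 9.6]
opening: 0.482
```

send_rows(series=[{"dx": 0,"dy": 0,"dz": 0.4,"turn": 0,"grip": 0.3},{"dx": 0,"dy": 0,"dz": 0.4,"turn": 0,"grip": 0.3}])

```text
clock: 9.8
tool_pos: [0.5627, -0.2413, 0.1212]
eef_rot: [0.885, 0.465, 0.0, 0.0]
contact_force: [-1.9, 0.8, 9.2]
opening: 0.482
```

send_rows(series=[{"dx": 0,"dy": 0,"dz": 0.4,"turn": 0,"grip": 0.3},{"dx": 0,"dy": 0,"dz": 0.4,"turn": 0,"grip": 0.3}])

```text
clock: 10.0
tool_pos: [0.5627, -0.2413, 0.1204]
eef_rot: [0.885, 0.465, 0.0, 0.0]
contact_force: [-1.3, 1.4, 9.8]
opening: 0.484
```

send_rows(series=[{"dx": 0,"dy": 0,"dz": 0.4,"turn": 0,"grip": 0.3},{"dx": 0,"dy": 0,"dz": 0.4,"turn": 0,"grip": 0.3}])

```text
clock: 10.2
tool_pos: [0.5627, -0.2413, 0.1196]
eef_rot: [0.885, 0.465, 0.0, 0.0]
contact_force: [-1.4, 1.0, 10.2]
opening: 0.481
```

send_rows(series=[{"dx": 0,"dy": 0,"dz": 0.4,"turn": 0,"grip": 0.3}])

```text
clock: 10.3
tool_pos: [0.5627, -0.2413, 0.1192]
eef_rot: [0.885, 0.465, 0.0, 0.0]
contact_force: [-1.9, 0.8, 10.3]
opening: 0.482
```

send_rows(series=[{"dx": 0,"dy": 0,"dz": 0.4,"turn": 0,"grip": 0.3}])

```text
clock: 10.4
tool_pos: [0.5627, -0.2413, 0.1189]
eef_rot: [0.885, 0.465, 0.0, 0.0]
contact_force: [-1.8, 1.0, 10.4]
opening: 0.483
```

send_rows(series=[{"dx": 0,"dy": 0,"dz": 0.4,"turn": 0,"grip": 0.3}])

```text
clock: 10.5
tool_pos: [0.5627, -0.2413, 0.1185]
eef_rot: [0.885, 0.465, 0.0, 0.0]
contact_force: [-2.5, 1.5, 10.5]
opening: 0.486
```

send_rows(series=[{"dx": 0,"dy": 0,"dz": 0.4,"turn": 0,"grip": 0.3}])

```text
clock: 10.6
tool_pos: [0.5627, -0.2413, 0.1181]
eef_rot: [0.885, 0.465, 0.0, 0.0]
contact_force: [-2.3, 0.7, 10.6]
opening: 0.481
```

send_rows(series=[{"dx": 0,"dy": 0,"dz": 0.4,"turn": 0,"grip": 0.3}])

```text
clock: 10.7
tool_pos: [0.5628, -0.2413, 0.1179]
eef_rot: [0.885, 0.465, 0.001, 0.0]
contact_force: [-3.2, 1.7, 14.5]
opening: 0.481
```

send_rows(series=[{"dx": 0,"dy": 0,"dz": 0.4,"turn": 0,"grip": 0.3}])

```text
clock: 10.8
tool_pos: [0.5628, -0.2413, 0.1179]
eef_rot: [0.885, 0.465, 0.001, 0.0]
contact_force: [-4.0, 1.9, 18.7]
opening: 0.482
```

send_rows(series=[{"dx": 0,"dy": 0,"dz": 0.4,"turn": 0,"grip": 0.3}])

```text
clock: 10.9
tool_pos: [0.5628, -0.2414, 0.1179]
eef_rot: [0.885, 0.465, 0.001, 0.0]
contact_force: [-5.0, 2.3, 19.0]
opening: 0.48
```

send_rows(series=[{"dx": 0,"dy": 0,"dz": 0,"turn": 0,"grip": 0.3},{"dx": 0,"dy": 0,"dz": 0,"turn": 0,"grip": 0.3}])

```text
clock: 11.1
tool_pos: [0.5628, -0.2413, 0.1179]
eef_rot: [0.885, 0.465, 0.001, 0.0]
contact_force: [-4.7, 2.1, 18.0]
opening: 0.483
```

Run:
```python
from h import *
st(); p=captop(); st()
```

```text
t 11.1 pos [ 0.5628 -0.2413  0.1179] yawx 55.44 tilt 0.09 q [ 0.22  0.84  0.19  1.72 -0.25  0.61 -0.04] F [-4.71  2.05 17.97] M [ 0.38  0.94 -0.  ] op 0.483
5244 top z 0.15135801105182453 0.000556901488944116
t 11.15 pos [ 0.5628 -0.2413  0.1179] yawx 55.44 tilt 0.09 q [ 0.22  0.84  0.19  1.72 -0.25  0.61 -0.04] F [-5.19  3.02 17.21] M [0.42 0.95 0.02] op 0.485
```

send_rows(series=[{"dx": 0,"dy": 0,"dz": 0.2,"turn": -0.04,"grip": 0.3},{"dx": 0,"dy": 0,"dz": 0,"turn": -0.04,"grip": 0.3},{"dx": 0,"dy": 0,"dz": 0,"turn": -0.04,"grip": 0.3}])

```text
clock: 11.45
tool_pos: [0.5639, -0.2419, 0.1179]
eef_rot: [0.855, 0.518, 0.001, 0.002]
contact_force: [-2.3, 0.2, 16.1]
opening: 0.482
```

Run:
```python
from h import *
st()
```

```text
t 11.45 pos [ 0.5639 -0.2419  0.1179] yawx 62.4 tilt 0.24 q [ 0.24  0.84  0.16  1.72 -0.21  0.6   0.04] F [-2.3   0.22 16.08] M [ 0.11  0.51 -0.03] op 0.482
```

send_rows(series=[{"dx": 0,"dy": 0,"dz": 0.3,"turn": -0.04,"grip": 0.3},{"dx": 0,"dy": 0,"dz": 0,"turn": -0.04,"grip": 0.3},{"dx": 0,"dy": 0,"dz": 0,"turn": -0.04,"grip": 0.3}])

```text
clock: 11.75
tool_pos: [0.5644, -0.2419, 0.1179]
eef_rot: [0.823, 0.568, 0.002, 0.002]
contact_force: [-1.4, 0.6, 16.9]
opening: 0.479
```

Run:
```python
from h import *
st()
```

```text
t 11.75 pos [ 0.5644 -0.2419  0.1179] yawx 69.28 tilt 0.3 q [ 0.26  0.83  0.13  1.71 -0.17  0.6   0.12] F [-1.44  0.65 16.86] M [ 0.3   0.47 -0.04] op 0.479
```

send_rows(series=[{"dx": 0,"dy": 0,"dz": 0.3,"turn": -0.04,"grip": 0.3},{"dx": 0,"dy": 0,"dz": 0.1,"turn": -0.04,"grip": 0.3},{"dx": 0,"dy": 0,"dz": 0,"turn": -0.04,"grip": 0.3},{"dx": 0,"dy": 0,"dz": 0,"turn": -0.04,"grip": 0.3}])

```text
clock: 12.15
tool_pos: [0.5647, -0.2418, 0.1179]
eef_rot: [0.775, 0.632, 0.002, 0.002]
contact_force: [-1.8, 2.2, 20.3]
opening: 0.482
```

Run:
```python
from h import *
st(); p=captop(.14,.16); save(p,"w4.png")
c=cloud(p,np.ones((480,640),bool)); m=(c[:,2]>.147)&(c[:,2]<.157)&(np.hypot(c[:,0]-.563,c[:,1]+.2413)<.028)
print(octfit(c[m][:,:2]))
```

```text
t 12.15 pos [ 0.5647 -0.2418  0.1179] yawx 78.45 tilt 0.32 q [ 0.28  0.83  0.08  1.71 -0.11  0.6   0.23] F [-1.81  2.21 20.26] M [ 0.32  0.64 -0.  ] op 0.482
5262 top z 0.15131726336515555 0.000576909576631791
(np.float64(191.91442334019442), np.float64(36.5), [np.float64(45.66177249734466), np.float64(44.17763396342596), np.float64(48.496009167606815), np.float64(53.579007711816985)], array([ 563.43700874, -240.3930888 ]))
```

View pics/w4.png

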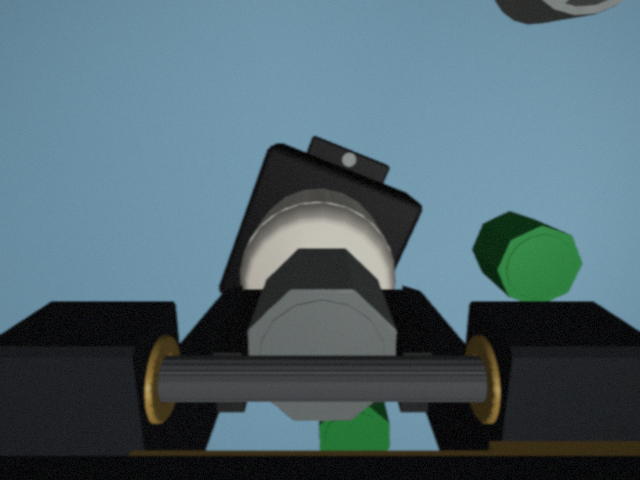

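The cap at (320,350) has turned with the fingers, while the holder looks rotated under it. The press is 20 N and it is still at the stop. I'll continue turning.

send_rows(series=[{"dx": 0,"dy": 0,"dz": 0,"turn": -0.05,"grip": 0.3},{"dx": 0,"dy": 0,"dz": 0,"turn": -0.05,"grip": 0.3},{"dx": 0,"dy": 0,"dz": 0,"turn": -0.05,"grip": 0.3},{"dx": 0,"dy": 0,"dz": 0,"turn": -0.05,"grip": 0.3}])

```text
clock: 12.6
tool_pos: [0.5648, -0.2419, 0.1179]
eef_rot: [0.708, 0.707, 0.001, 0.003]
contact_force: [-2.6, 2.0, 19.3]
opening: 0.482
```

send_rows(series=[{"dx": 0,"dy": 0,"dz": 0,"turn": -0.05,"grip": 0.3},{"dx": 0,"dy": 0,"dz": 0,"turn": -0.05,"grip": 0.3},{"dx": 0,"dy": 0,"dz": 0,"turn": -0.05,"grip": 0.3},{"dx": 0,"dy": 0,"dz": 0,"turn": -0.05,"grip": 0.3}])

```text
clock: 13.0
tool_pos: [0.5651, -0.2419, 0.1179]
eef_rot: [0.633, 0.774, 0.001, 0.003]
contact_force: [-0.8, 1.2, 18.4]
opening: 0.481
```

Run:
```python
from h import *
st()
```

```text
t 13.0 pos [ 0.5651 -0.2419  0.1179] yawx 101.39 tilt 0.38 q [ 0.34  0.83 -0.02  1.71  0.03  0.6   0.5 ] F [-0.78  1.19 18.44] M [ 0.21  0.38 -0.06] op 0.481
```

send_rows(series=[{"dx": 0,"dy": 0,"dz": 0.2,"turn": -0.05,"grip": 0.3},{"dx": 0,"dy": 0,"dz": 0,"turn": -0.05,"grip": 0.3},{"dx": 0,"dy": 0,"dz": 0,"turn": -0.05,"grip": 0.3},{"dx": 0,"dy": 0,"dz": 0,"turn": -0.05,"grip": 0.3},{"dx": 0,"dy": 0,"dz": 0,"turn": -0.05,"grip": 0.3},{"dx": 0,"dy": 0,"dz": 0,"turn": -0.05,"grip": 0.3}])

```text
clock: 13.6
tool_pos: [0.5653, -0.2415, 0.1179]
eef_rot: [0.511, 0.86, 0.001, 0.003]
contact_force: [-1.4, 1.6, 19.5]
opening: 0.481
```

send_rows(series=[{"dx": 0,"dy": 0,"dz": 0.1,"turn": -0.05,"grip": 0.3},{"dx": 0,"dy": 0,"dz": 0,"turn": -0.05,"grip": 0.3},{"dx": 0,"dy": 0,"dz": 0,"turn": -0.05,"grip": 0.3},{"dx": 0,"dy": 0,"dz": 0,"turn": -0.05,"grip": 0.3},{"dx": 0,"dy": 0,"dz": 0,"turn": -0.05,"grip": 0.3},{"dx": 0,"dy": 0,"dz": 0,"turn": -0.05,"grip": 0.3},{"dx": 0,"dy": 0,"dz": 0,"turn": -0.05,"grip": 0.3},{"dx": 0,"dy": 0,"dz": 0,"turn": 0,"grip": 0.3}])

```text
clock: 14.4
tool_pos: [0.5653, -0.2413, 0.1179]
eef_rot: [0.353, 0.935, 0.001, 0.003]
contact_force: [-1.8, 1.5, 20.9]
opening: 0.48
```

Run:
```python
from h import *
st(); p=captop(.14,.16); save(p,"w5.png")
```

```text
t 14.4 pos [ 0.5653 -0.2413  0.1179] yawx 138.6 tilt 0.38 q [ 0.44  0.83 -0.2   1.7   0.25  0.62  0.95] F [-1.77  1.5  20.91] M [0.37 0.49 0.06] op 0.48
5495 top z 0.15121100097005225 0.0005900904366566069
```

View pics/w5.png

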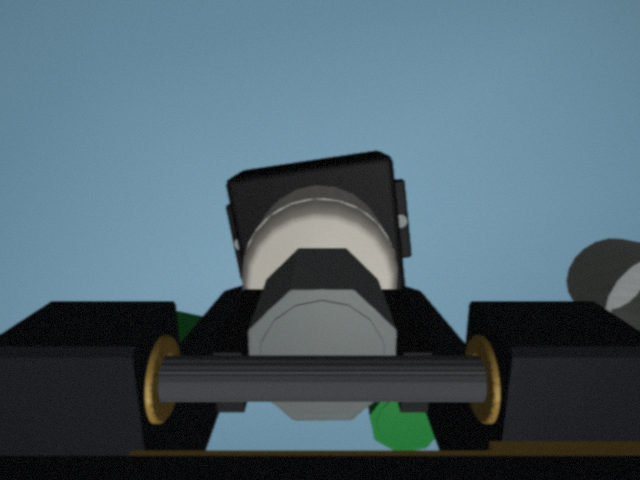

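The cap has turned 83° (yaw 55.4° to 138.6°) under 18–21 N. The holder edge in view confirms it. Now I lift gently.

send_rows(series=[{"dx": 0,"dy": 0,"dz": -1.5,"turn": 0,"grip": 0.3},{"dx": 0,"dy": 0,"dz": -1.5,"turn": 0,"grip": 0.3},{"dx": 0,"dy": 0,"dz": -2,"turn": 0,"grip": 0.3},{"dx": 0,"dy": 0,"dz": -2,"turn": 0,"grip": 0.3},{"dx": 0,"dy": 0,"dz": -2,"turn": 0,"grip": 0.3},{"dx": 0,"dy": 0,"dz": -2,"turn": 0,"grip": 0.3}])

```text
clock: 15.05
tool_pos: [0.5652, -0.2413, 0.1272]
eef_rot: [0.354, 0.935, 0.001, 0.003]
contact_force: [2.0, 1.3, 7.5]
opening: 0.483
```

send_rows(series=[{"dx": 0,"dy": 0,"dz": -2,"turn": 0,"grip": 0.3},{"dx": 0,"dy": 0,"dz": -2,"turn": 0,"grip": 0.3}])

```text
clock: 15.25
tool_pos: [0.5627, -0.2412, 0.1296]
eef_rot: [0.354, 0.935, 0.0, 0.0]
contact_force: [0.0, -0.2, -0.4]
opening: 0.485
```

send_rows(series=[{"dx": 0,"dy": 0,"dz": -2,"turn": 0,"grip": 0.3},{"dx": 0,"dy": 0,"dz": -2,"turn": 0,"grip": 0.3},{"dx": 0,"dy": 0,"dz": -2,"turn": 0,"grip": 0.3}])

```text
clock: 15.55
tool_pos: [0.5621, -0.2412, 0.1351]
eef_rot: [0.354, 0.935, -0.0, -0.0]
contact_force: [-0.3, -0.3, -0.4]
opening: 0.479
```

send_rows(series=[{"dx": 0,"dy": 0,"dz": -4,"turn": 0,"grip": 0.3},{"dx": 0,"dy": 0,"dz": -4,"turn": 0,"grip": 0.3},{"dx": 0,"dy": 0,"dz": -4,"turn": 0,"grip": 0.3},{"dx": 0,"dy": 0,"dz": -4,"turn": 0,"grip": 0.3},{"dx": 0,"dy": 0,"dz": -4,"turn": 0,"grip": 0.3}])

```text
clock: 16.05
tool_pos: [0.5625, -0.2412, 0.1557]
eef_rot: [0.354, 0.935, 0.0, 0.0]
contact_force: [-0.2, 0.1, -0.8]
opening: 0.483
```

send_rows(series=[{"dx": 0,"dy": 0,"dz": -5,"turn": 0,"grip": 0.3},{"dx": 0,"dy": 0,"dz": -5,"turn": 0,"grip": 0.3},{"dx": 0,"dy": 0,"dz": -5,"turn": 0,"grip": 0.3},{"dx": 0,"dy": 0,"dz": -5,"turn": 0,"grip": 0.3},{"dx": 0,"dy": 0,"dz": -5,"turn": 0,"grip": 0.3},{"dx": 0,"dy": 0,"dz": -5,"turn": 0,"grip": 0.3},{"dx": 0,"dy": 0,"dz": -5,"turn": 0,"grip": 0.3},{"dx": 0,"dy": 0,"dz": -5,"turn": 0,"grip": 0.3},{"dx": 0,"dy": 0,"dz": -5,"turn": 0,"grip": 0.3},{"dx": 0,"dy": 0,"dz": -5,"turn": 0,"grip": 0.3},{"dx": 0,"dy": 0,"dz": -5,"turn": 0,"grip": 0.3}])

```text
clock: 17.15
tool_pos: [0.5625, -0.2412, 0.2107]
eef_rot: [0.354, 0.935, 0.0, -0.0]
contact_force: [-0.3, -0.3, -1.0]
opening: 0.484
```

Run:
```python
from h import *
s,R=st()
for n in("scene","top"):
    p=snapshot(n); save(p,n+"2.png")
    for r in regions_of(p,"tray")[:1]:
        c=cloud(p,r["pixels"]); c=c[abs(c[:,2])<.02]; print(n,r["score"],cv2.minAreaRect((c[:,:2]*1000).astype(np.float32)),np.percentile(c[:,2],[5,50,95]))
to([.518,.175,s["tool_pos"][2]],s,R)
```

```text
t 17.15 pos [ 0.5625 -0.2412  0.2107] yawx 138.53 tilt 0.0 q [ 0.46  0.71 -0.23  1.63  0.21  0.82  0.99] F [-0.32 -0.31 -1.01] M [0.02 0.03 0.05] op 0.484
scene 0.56 ((519.5189208984375, 177.40969848632812), (135.9644775390625, 153.34161376953125), 74.62445068359375) [-0.00144789  0.00115105  0.0089962 ]
top 0.65 ((518.1576538085938, 175.63739013671875), (125.14955139160156, 153.54949951171875), 75.46036529541016) [0.00058334 0.00358163 0.01167057]
tool delta mm [309.  282.4   0. ]
```

View pics/scene2.png

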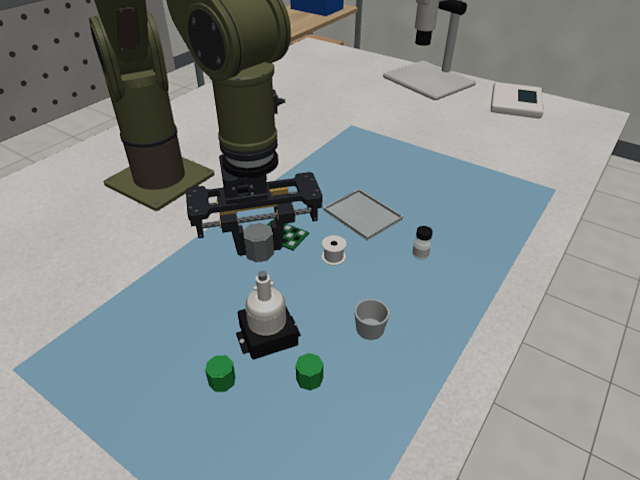

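The cap is off the neck and in the fingers, at scene px (259,243). The tray is clear at (363,213). Carrying it over.

send_rows(series=[{"dx": 10,"dy": 10,"dz": 0,"turn": 0,"grip": 0.3},{"dx": 20,"dy": 18,"dz": 0,"turn": 0,"grip": 0.3},{"dx": 20,"dy": 18,"dz": 0,"turn": 0,"grip": 0.3},{"dx": 20,"dy": 18,"dz": 0,"turn": 0,"grip": 0.3},{"dx": 20,"dy": 18,"dz": 0,"turn": 0,"grip": 0.3},{"dx": 20,"dy": 18,"dz": 0,"turn": 0,"grip": 0.3},{"dx": 20,"dy": 18,"dz": 0,"turn": 0,"grip": 0.3},{"dx": 20,"dy": 18,"dz": 0,"turn": 0,"grip": 0.3},{"dx": 20,"dy": 18,"dz": 0,"turn": 0,"grip": 0.3},{"dx": 20,"dy": 18,"dz": 0,"turn": 0,"grip": 0.3},{"dx": 20,"dy": 18,"dz": 0,"turn": 0,"grip": 0.3},{"dx": 20,"dy": 18,"dz": 0,"turn": 0,"grip": 0.3},{"dx": 20,"dy": 18,"dz": 0,"turn": 0,"grip": 0.3},{"dx": 20,"dy": 18,"dz": 0,"turn": 0,"grip": 0.3},{"dx": 20,"dy": 18,"dz": 0,"turn": 0,"grip": 0.3},{"dx": 19,"dy": 20,"dz": 0,"turn": 0,"grip": 0.3},{"dx": 0,"dy": 0,"dz": 0,"turn": 0,"grip": 0.3},{"dx": 0,"dy": 0,"dz": 0,"turn": 0,"grip": 0.3}])

```text
clock: 19.15
tool_pos: [0.5168, 0.1757, 0.2101]
eef_rot: [0.353, 0.936, -0.0, -0.0]
contact_force: [0.3, 0.2, -0.3]
opening: 0.479
```

Run:
```python
from h import *
s,R=st(); to([.518,.175,.012],s,R)
p=snapshot("wrist"); save(p,"w6.png")
c=cloud(p,np.ones((480,640),bool)); o=s["tool_pos"]; m=(c[:,2]>o[2]+.02)&(c[:,2]<o[2]+.05)&(np.hypot(c[:,0]-o[0],c[:,1]-o[1])<.0175)
print("cap top above tcp",np.median(c[m][:,2])-o[2],c[m].mean(0), m.sum()); t=c[m]; A=np.c_[t[:,:2],np.ones(len(t))]; print(np.linalg.lstsq(A,t[:,2],rcond=None)[0])
```

```text
t 19.15 pos [0.5168 0.1757 0.2101] yawx 138.66 tilt 0.05 q [-0.31  0.62 -0.17  1.84  0.15  0.69  0.28] F [ 0.3   0.15 -0.33] M [-0.08  0.01 -0.01] op 0.479
tool delta mm [ -1.4   0.4 198.1]
cap top above tcp 0.03330553007264861 [0.51211154 0.1797502  0.2434196 ] 5099
[-0.0037171  -0.00045164  0.24540435]
```

View pics/w6.png

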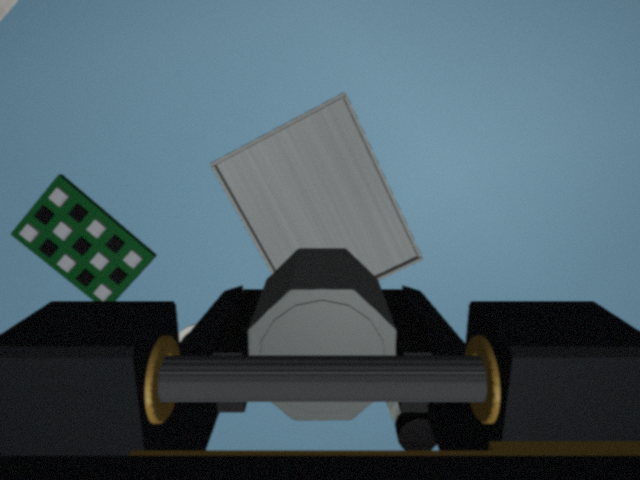

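The cap is level and centred in the fingers, with the tray below at about (318,190). Its bottom is about 8.7 mm below the TCP, so I expect contact at TCP z ≈ 0.012.

send_rows(series=[{"dx": -1,"dy": 0,"dz": 10,"turn": 0,"grip": 0.3},{"dx": 0,"dy": 0,"dz": 18,"turn": 0,"grip": 0.3},{"dx": 0,"dy": 0,"dz": 18,"turn": 0,"grip": 0.3},{"dx": 0,"dy": 0,"dz": 18,"turn": 0,"grip": 0.3},{"dx": 0,"dy": 0,"dz": 18,"turn": 0,"grip": 0.3},{"dx": 0,"dy": 0,"dz": 18,"turn": 0,"grip": 0.3},{"dx": 0,"dy": 0,"dz": 18,"turn": 0,"grip": 0.3},{"dx": 0,"dy": 0,"dz": 18,"turn": 0,"grip": 0.3},{"dx": 0,"dy": 0,"dz": 18,"turn": 0,"grip": 0.3},{"dx": 0,"dy": 0,"dz": 15,"turn": 0,"grip": 0.3},{"dx": 0,"dy": 0,"dz": 8,"turn": 0,"grip": 0.3},{"dx": 0,"dy": 0,"dz": 6,"turn": 0,"grip": 0.3},{"dx": 0,"dy": 0,"dz": 4,"turn": 0,"grip": 0.3},{"dx": 0,"dy": 0,"dz": 0,"turn": 0,"grip": 0.3},{"dx": 0,"dy": 0,"dz": 0,"turn": 0,"grip": 0.3}])

```text
clock: 20.7
tool_pos: [0.5188, 0.1742, 0.0237]
eef_rot: [0.354, 0.935, 0.0, 0.0]
contact_force: [0.4, 0.5, -0.8]
opening: 0.478
```

Run:
```python
from h import *
s,R=st(); to([.518,.175,.012],s,R)
```

```text
t 20.7 pos [0.5188 0.1742 0.0237] yawx 138.52 tilt 0.05 q [-0.36  0.93 -0.08  1.93  0.23  0.28  0.22] F [ 0.37  0.53 -0.8 ] M [-0.08  0.03 -0.04] op 0.478
tool delta mm [ 1.1  0.1 11.7]
```

send_rows(series=[{"dx": 0,"dy": 0,"dz": 2,"turn": 0,"grip": 0.3},{"dx": 0,"dy": 0,"dz": 2,"turn": 0,"grip": 0.3},{"dx": 0,"dy": 0,"dz": 2,"turn": 0,"grip": 0.3},{"dx": 0,"dy": 0,"dz": 2,"turn": 0,"grip": 0.3},{"dx": 0,"dy": 0,"dz": 1,"turn": 0,"grip": 0.3},{"dx": 0,"dy": 0,"dz": 0,"turn": 0,"grip": 0.3}])

```text
clock: 21.3
tool_pos: [0.5183, 0.1741, 0.0141]
eef_rot: [0.354, 0.935, -0.0, -0.0]
contact_force: [0.9, -0.0, -0.3]
opening: 0.486
```

send_rows(series=[{"dx": 0,"dy": 0,"dz": 0.5,"turn": 0,"grip": 0.3},{"dx": 0,"dy": 0,"dz": 0.5,"turn": 0,"grip": 0.3}])

```text
clock: 21.5
tool_pos: [0.5185, 0.1741, 0.0133]
eef_rot: [0.354, 0.935, 0.0, 0.0]
contact_force: [-0.5, 0.2, -0.7]
opening: 0.483
```

send_rows(series=[{"dx": 0,"dy": 0,"dz": 0.5,"turn": 0,"grip": 0.3},{"dx": 0,"dy": 0,"dz": 0.5,"turn": 0,"grip": 0.3}])

```text
clock: 21.7
tool_pos: [0.5185, 0.1741, 0.0123]
eef_rot: [0.354, 0.935, 0.0, 0.0]
contact_force: [-0.4, -0.3, -0.7]
opening: 0.484
```

send_rows(series=[{"dx": 0,"dy": 0,"dz": 0.5,"turn": 0,"grip": 0.3}])

```text
clock: 21.8
tool_pos: [0.5185, 0.1741, 0.0118]
eef_rot: [0.354, 0.935, 0.0, 0.0]
contact_force: [0.2, -0.7, -1.3]
opening: 0.485
```

send_rows(series=[{"dx": 0,"dy": 0,"dz": 0.4,"turn": 0,"grip": 0.3}])

```text
clock: 21.9
tool_pos: [0.5185, 0.1741, 0.0116]
eef_rot: [0.354, 0.935, 0.0, 0.0]
contact_force: [-0.7, -0.2, 6.2]
opening: 0.487
```

send_rows(series=[{"dx": 0,"dy": 0,"dz": 0.4,"turn": 0,"grip": 0.3}])

```text
clock: 22.0
tool_pos: [0.5185, 0.1741, 0.0116]
eef_rot: [0.354, 0.935, 0.0, 0.0]
contact_force: [-1.0, -0.4, 9.2]
opening: 0.482
```

send_rows(series=[{"dx": 0,"dy": 0,"dz": 0.4,"turn": 0,"grip": 0.3}])

```text
clock: 22.1
tool_pos: [0.5185, 0.1741, 0.0116]
eef_rot: [0.354, 0.935, 0.0, 0.0]
contact_force: [-2.4, -0.6, 13.6]
opening: 0.484
```

The cap is on the floor at z 0.0116. I'll ease off the pressure, open and check.

send_rows(force=10, series=[{"dx": 0,"dy": 0,"dz": -0.6,"turn": 0,"grip": 0.3},{"dx": 0,"dy": 0,"dz": -0.3,"turn": 0,"grip": 0.3},{"dx": 0,"dy": 0,"dz": 0,"turn": 0,"grip": 0.52},{"dx": 0,"dy": 0,"dz": 0,"turn": 0,"grip": 0.6},{"dx": 0,"dy": 0,"dz": 0,"turn": 0,"grip": 0.7},{"dx": 0,"dy": 0,"dz": 0,"turn": 0,"grip": 0.7},{"dx": 0,"dy": 0,"dz": 0,"turn": 0,"grip": 0.7}])

```text
clock: 22.8
tool_pos: [0.5185, 0.1742, 0.0115]
eef_rot: [0.354, 0.935, 0.0, -0.0]
contact_force: [0.5, -0.7, 0.5]
opening: 0.699
```

Run:
```python
from h import *
s,R=st(); p=snapshot("wrist"); save(p,"w7.png")
```

```text
t 22.8 pos [0.5185 0.1742 0.0115] yawx 138.53 tilt 0.01 q [-0.37  0.95 -0.07  1.94  0.23  0.26  0.22] F [ 0.46 -0.66  0.51] M [-0.05  0.04  0.  ] op 0.699
```

View pics/w7.png

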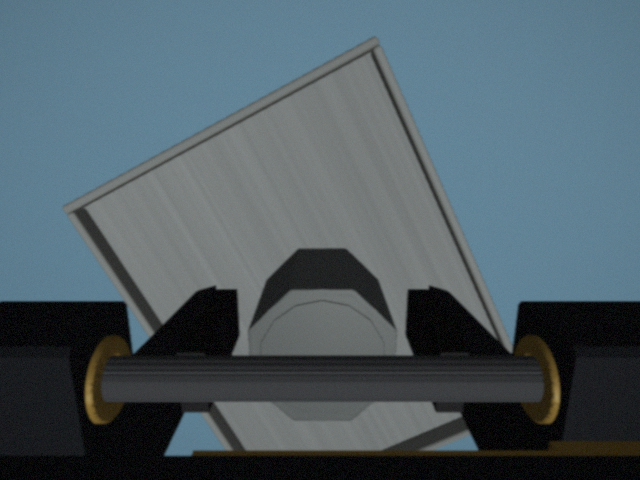

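The fingers have clear gaps on both sides of the cap at (320,350), and both are inside the tray. Lifting straight up.

send_rows(series=[{"dx": 0,"dy": 0,"dz": -4,"turn": 0,"grip": 0.7},{"dx": 0,"dy": 0,"dz": -8,"turn": 0,"grip": 0.7},{"dx": 0,"dy": 0,"dz": -15,"turn": 0,"grip": 0.7},{"dx": 0,"dy": 0,"dz": -20,"turn": 0,"grip": 0.7},{"dx": 0,"dy": 0,"dz": -25,"turn": 0,"grip": 0.7},{"dx": 0,"dy": 0,"dz": -25,"turn": 0,"grip": 0.7},{"dx": 0,"dy": 0,"dz": -25,"turn": 0,"grip": 0.7},{"dx": 0,"dy": 0,"dz": -25,"turn": 0,"grip": 0.7},{"dx": 0,"dy": 0,"dz": -25,"turn": 0,"grip": 0.7},{"dx": 0,"dy": 0,"dz": 0,"turn": 0,"grip": 0.7},{"dx": 0,"dy": 0,"dz": 0,"turn": 0,"grip": 0.7},{"dx": 0,"dy": 0,"dz": 0,"turn": 0,"grip": 0.7}])

```text
clock: 24.05
tool_pos: [0.5178, 0.1737, 0.1832]
eef_rot: [0.354, 0.935, -0.0, -0.0]
contact_force: [0.8, 0.6, -0.5]
opening: 0.702
```

Run:
```python
from h import *
s,R=st(); p=snapshot("wrist"); save(p,"w8.png")
c=cloud(p,np.ones((480,640),bool)); m=(c[:,2]>.03)&(c[:,2]<.06)&(np.hypot(c[:,0]-.518,c[:,1]-.175)<.06); t=c[m]
t=t[t[:,2]>np.percentile(t[:,2],60)-.003]
print(m.sum(),np.median(t[:,2]),octfit(t[:,:2]),np.linalg.lstsq(np.c_[t[:,:2],np.ones(len(t))],t[:,2],rcond=None)[0])
p=snapshot("scene"); save(p,"scene3.png")
for n in("spool","flux","cup","board"):
    for r in regions_of(p,n)[:1]: c=cloud(p,r["pixels"]);print(n,r["score"],r["extent"],np.round(np.median(c,0),3))
```

```text
t 24.05 pos [0.5178 0.1737 0.1832] yawx 138.53 tilt 0.07 q [-0.31  0.66 -0.16  1.86  0.17  0.63  0.27] F [ 0.76  0.64 -0.46] M [-0.05 -0.03  0.01] op 0.702
3377 0.044692392796565686 (np.float64(171.70035232989815), np.float64(4.0), [np.float64(43.179700763164135), np.float64(42.700620112822094), np.float64(42.901724603399316), np.float64(42.91830685051261)], array([517.46076696, 174.29721483])) [ 6.96943981e-05 -2.93472742e-03  4.51358225e-02]
spool 0.81 [324.2, 234.6, 349.2, 266.6] [ 0.55  -0.003  0.035]
flux 0.62 [414.0, 223.5, 434.5, 259.0] [0.699 0.108 0.042]
cup 0.93 [352.8, 296.6, 390.9, 343.2] [ 0.707 -0.115  0.03 ]
board 0.58 [259.3, 219.1, 314.1, 252.0] [ 0.412 -0.001  0.004]
```

View pics/w8.png

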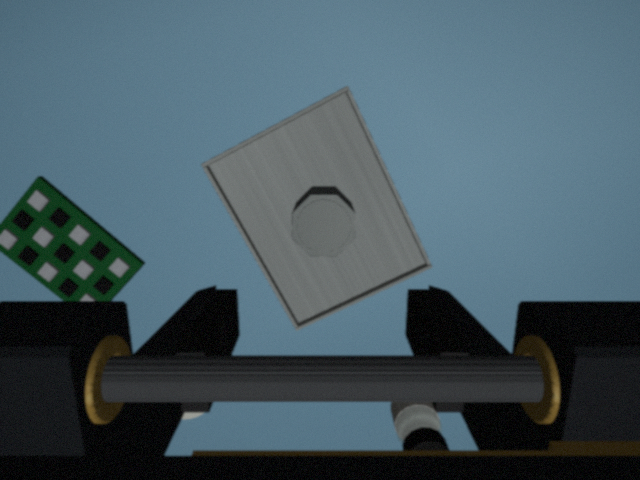

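View pics/scene3.png

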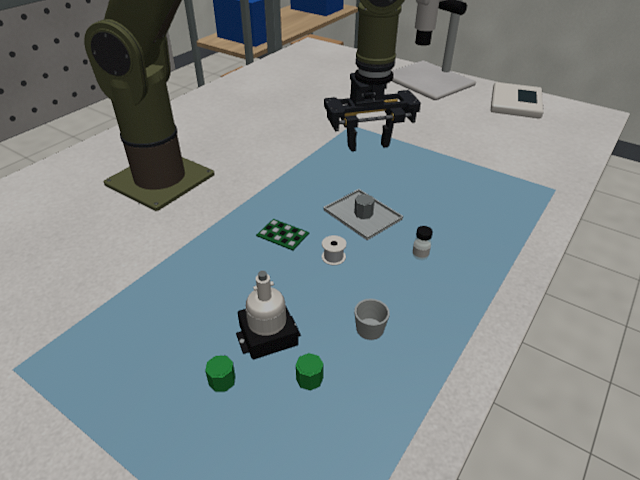

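The cap stands level in the tray at wrist px (323,225) and scene px (364,206), with its top at 44.7 mm, centred within about 2 mm. The bystanders have not moved and the gripper is clear. Handing in.

```bash
python3 -c "
from plant import finish_job; print(finish_job())"
```

```text
the job is handed in; nothing more can be done
None
```

The cap is off the solvent bottle and stands open side down in the steel tray. I handed the job in at about 24 s of the 67 s allowed; no verdict was reported.

**How it went:**
- **Press:** I gripped the grey cap by two opposite flats and pushed it down at 4 mm/s. It met the solid stop about 10.5 mm down.
- **Turn:** I turned it 83° anticlockwise. Vertical force at the readings was 16–21 N; the lowest were 16.1 N and 16.9 N early in the turn, just under the 17–24 N given for holding it at the stop. The cap top stayed at 151 mm, so it did not rise.
- **Lift and place:** It lifted straight off without catching. I set it on the tray floor with a peak of about 14 N, then eased off and let go.

**Last checks:**
- **Position:** The cap is level, within about 2 mm of the tray's middle. Its top is at 44.7 mm, against an expected 45 mm.
- **Gripper:** It is open and about 17 cm up, touching nothing.
- **Bystanders:** The spool, jar, cup and board are within about 2 mm of where they started.

**Disagreements:**
- The tool drifted about 2.6 mm sideways during the turn, which is within the 6 mm limit.
- One octagon fit taken during the turn was poor because the fingers were in view, so I didn't use it.
- The cap network missed the cap in one top picture and also reported the green look-alikes, which I left alone.

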